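# Push loose bottle caps through the gate of a collecting tray

### The job

Three loose white bottle caps lie on the raised deck of the wooden collecting tray. With the fingertips, push them one at a time through the narrow gate in the tray's far wall so that each drops into the slot behind it, until all three are down in the slot. Only push the caps, never lift one off the deck, and leave the clothes peg and the matchbox on the tray where they lie.

Things in the scene. Friction and masses are not known exactly. Their poses are not given: they have to be found in the camera images.
- tray: Dark wooden collecting tray, fixed to the worktop; place and yaw vary. Origin: under the deck's middle, at worktop level; x points to the gate (away from the robot), y left, z up. Flat deck, top at z = 50 mm, free from x = -110 to 104, y = -135 to 135 mm. 6 mm rims along its near edge and sides, and the far wall at x = 104 to 110, all rise 20 mm above the deck (z = 70)
- gate (a point): Middle of the gate at deck height: tray x = 107, y = 0, z = 50 mm; axes as the tray's (x leads through the gate). The gate is a 50 mm wide opening in the far wall (y = -25 to 25) between two round 8 mm steel posts. Just behind it, at x = 110, the deck ends in a drop to the slot
- slot (a point): Middle of the slot's floor: tray x = 150, y = 0, z = 8 mm; axes as the tray's. The slot is an open-topped trough behind the gate wall, inside x = 110 to 190, y = -80 to 80 mm; its floor lies 42 mm below the deck, its outer wall reaches z = 70
- cap_a_center (a point): Centre of one of three identical loose white ribbed plastic bottle caps: disc, 38 mm across, 14 mm high, about 15 g, lying flat on the deck (this point 7 mm above it). Any cap may be the left, middle or right one; they start 60 mm or more apart, the middle one 20 mm or more nearer the gate than the others, all 60 mm or more from the near rim and 70 mm or more short of the gate
- cap_b_center (a point): Centre of one of three identical loose white ribbed plastic bottle caps: disc, 38 mm across, 14 mm high, about 15 g, lying flat on the deck (this point 7 mm above it). Any cap may be the left, middle or right one; they start 60 mm or more apart, the middle one 20 mm or more nearer the gate than the others, all 60 mm or more from the near rim and 70 mm or more short of the gate
- cap_c_center (a point): Centre of one of three identical loose white ribbed plastic bottle caps: disc, 38 mm across, 14 mm high, about 15 g, lying flat on the deck (this point 7 mm above it). Any cap may be the left, middle or right one; they start 60 mm or more apart, the middle one 20 mm or more nearer the gate than the others, all 60 mm or more from the near rim and 70 mm or more short of the gate
- peg: Pink clothes peg lying loose on the deck, 72 x 15 mm, 12 mm high, in one far corner of the deck (about 75 mm ahead of the deck's middle and 100 mm to the left or right); origin under its centre. Leave it there
- matchbox: Closed matchbox lying loose on the deck, 36 x 53 mm, 15 mm high, in the other far corner; origin under its centre. Leave it there
There are look-alikes about, which are no part of the job. Leave any pink or turquoise look-alike of the part that bears cap_c_center alone. What is shaped like the part that bears cap_a_center but blue is not meant.

How it is judged:
On the way, in this order (a step that is already met when the one before it is completed fails the run):
1. a first cap, alone, is down in the slot (((x of cap_a_center in the frame of tray between 0.11 and 0.19 m and y of cap_a_center in the frame of tray between -0.08 and 0.08 m and z of cap_a_center in the frame of tray between 0.008 and 0.05 m) or (x of cap_b_center in the frame of tray between 0.11 and 0.19 m and y of cap_b_center in the frame of tray between -0.08 and 0.08 m and z of cap_b_center in the frame of tray between 0.008 and 0.05 m) or (x of cap_c_center in the frame of tray between 0.11 and 0.19 m and y of cap_c_center in the frame of tray between -0.08 and 0.08 m and z of cap_c_center in the frame of tray between 0.008 and 0.05 m))), for 0.2 s.
2. a second cap is down in the slot ((((x of cap_a_center in the frame of tray between 0.11 and 0.19 m and y of cap_a_center in the frame of tray between -0.08 and 0.08 m and z of cap_a_center in the frame of tray between 0.008 and 0.05 m) and (x of cap_b_center in the frame of tray between 0.11 and 0.19 m and y of cap_b_center in the frame of tray between -0.08 and 0.08 m and z of cap_b_center in the frame of tray between 0.008 and 0.05 m)) or ((x of cap_a_center in the frame of tray between 0.11 and 0.19 m and y of cap_a_center in the frame of tray between -0.08 and 0.08 m and z of cap_a_center in the frame of tray between 0.008 and 0.05 m) and (x of cap_c_center in the frame of tray between 0.11 and 0.19 m and y of cap_c_center in the frame of tray between -0.08 and 0.08 m and z of cap_c_center in the frame of tray between 0.008 and 0.05 m)) or ((x of cap_b_center in the frame of tray between 0.11 and 0.19 m and y of cap_b_center in the frame of tray between -0.08 and 0.08 m and z of cap_b_center in the frame of tray between 0.008 and 0.05 m) and (x of cap_c_center in the frame of tray between 0.11 and 0.19 m and y of cap_c_center in the frame of tray between -0.08 and 0.08 m and z of cap_c_center in the frame of tray between 0.008 and 0.05 m)))), for 0.2 s.
3. the third cap is down in the slot (x of cap_a_center in the frame of tray between 0.11 and 0.19 m and y of cap_a_center in the frame of tray between -0.08 and 0.08 m and z of cap_a_center in the frame of tray between 0.008 and 0.05 m and x of cap_b_center in the frame of tray between 0.11 and 0.19 m and y of cap_b_center in the frame of tray between -0.08 and 0.08 m and z of cap_b_center in the frame of tray between 0.008 and 0.05 m and x of cap_c_center in the frame of tray between 0.11 and 0.19 m and y of cap_c_center in the frame of tray between -0.08 and 0.08 m and z of cap_c_center in the frame of tray between 0.008 and 0.05 m), for 0.2 s.
At the end, for the whole second after the job is handed in: The centres of all three caps lie inside the slot and below deck level (tray z under 50 mm), and the peg and the matchbox lie still within 20 mm of where they began (all of step 3 and linear speed of each of peg, matchbox below 0.02 m/s and distance of each of peg, matchbox from where it was at the start of the episode below 0.02 m); the robot touches nothing.
It fails at once if a cap is lifted (its centre rises 18 mm above where it lay on the deck) (z of any of cap_a_center, cap_b_center, cap_c_center in the frame of tray above 0.075 m).
It fails at once if the clothes peg or the matchbox is shoved more than 20 mm (distance of any of peg, matchbox from where it was at the start of the episode above 0.02 m).
It also fails if it takes over 72 s, if anything falls off the work surface, if the arm or the gripper's body presses on something with over 40 N, if the wrist force passes 120 N, or if a joint passes its speed limit or range.

### The arm

A 7-joint arm with a two-finger parallel gripper is mounted at the origin on a cart in front of the work surface, level with it; the furniture and walls round the work are solid. World frame = base frame: x ahead of the robot, y to its left, z up, the work surface at z = 0. Lengths are in m, angles in rad, forces in N, time in s.
With the tool pointing down it reaches from about 0.425 to 0.95 m from the base axis. Payload 16.7 kg.
Tool frame: the origin (TCP) lies midway between the tips of the shut fingers; the grasp point (between the pads) lies env.grip_depth behind it (env.grip_depth is the distance from the TCP to the grasp point, in m); z points along the fingers, y is the line along which they close (so a half turn about z gives the same grasp; the last joint's range is limited). The gripper opens to 94 mm and grips with 3 to 60 N. Pads are 16 mm wide; open, the fingers measure 119 mm over their backs; the gripper's body (75 mm by 177 mm) begins 78 mm behind the grasp point.
Start: joints at [1.089, 0.426, 0.074, 1.606, -0.034, 1.111, -0.067], TCP at [0.22, -0.638, 0.205] pointing down, gripper open.
Joint ranges: [-2.85, 2.85], [-0.5, 2.14], [-1.23, 1.37], [0.21, 2.46], [-1.02, 4.16], [0.16, 2.05], [-2.73, 2.73]. Speed limits (rad/s): [1.89, 1.89, 2.39, 2.39, 3.01, 3.01, 3.01].

### API

Orientations are given as a unit quaternion [w, x, y, z].
In Python, from workcell import env gives the robot as it stands. Calls block until the motion is done:
- env.reach(position, orientation): joint-space move of the TCP to a pose.
- env.servo_line(position, frame=None, velocity=0.15, until_force=None): straight line of the TCP; frame=None keeps the orientation; velocity is the mean speed in m/s. With until_force (N) it stops when the force on the tool has changed by that much, and returns True; else False.
- env.goto_joints(angles): joint-space move.
- env.grip(opening, f_grip=None): finger opening in m; f_grip is the grip in N (None keeps the last); returns when the fingers have stopped.
- env.sleep(seconds).
- env.solve_ik(position, orientation): joint angles nearest the present ones, or None.
- env.camera(name): name is "scene" or "side" or "wrist"; returns the picture (480x640x3 uint8, red, green, blue); there is no depth.
- env.camera_model(name): a dict with "fovy" (degrees; the focal length in pixels is half the picture's height over the tangent of half this angle, whatever the lens; pixels are square), "cx", "cy" (the principal point, pixels), "xyz" and "rotation" of the camera in the world. Camera axes: x right, y up, looking along -z (the intrinsics and any distortion apply to the point x, -y, -z); pixel columns grow to the right and rows downward; lengths in m; the calibration is good to about 2 mm. A picture is of the moment at which its call begins: read the wrist's pose just before it. camera_model takes no time and is no camera call; for the wrist camera it gives the pose at the moment of the call.
A pose or a line that the arm cannot do raises env.Unreachable and nothing moves.
- env.finish_job(): hands the job in; it is judged then, once.
Readings, each from a call of its own:
- env.get_time(): time.
- env.get_joint_pos(): joint angles.
- env.get_qvel(): joint speeds.
- env.get_tau(): joint torques, N m.
- env.get_position(): TCP position.
- env.get_tool_rot(): TCP orientation.
- env.get_wrist_force(): force on the tool from outside, world axes, zero at the start.
- env.get_torque(): the same for the moment, N m.
- env.get_gripper_width(): finger opening in m.
- env.get_finger_force(): force on a finger pad.
Only numpy, scipy, OpenCV 4.12 (cv2) and the standard library are available. Lean on these libraries where they do the work, as an engineer would, in place of code of your own. Each camera call takes 0.05 s, during which the arm holds its last target. There are 200 camera calls.

## Working session

There is one attempt and no reset: what is moved stays moved. The work goes in short steps, each a Python script; the robot and the scene stay as the last script left them, time stands still between calls to the robot, and variables do not carry over. Pictures are saved under pics/ and viewed, at most 10 in all, crops included, and the job is handed in when it is done.

```bash
mkdir -p pics; python3 - <<'E'
from workcell import env
import cv2
for n in ("scene","side"):
    m=env.camera_model(n); print(n,m)
    cv2.imwrite(f"pics/{n}0.png",env.camera(n)[:,:,::-1])
print(env.camera_model("wrist")); print(env.grip_depth,env.get_tool_rot(),env.get_time())
E
```

```text
scene {'fovy': 42.2151463310898, 'cx': 316.4838403346882, 'cy': 241.94273509523558, 'xyz': array([0.01010085, 0.35146112, 0.69018578]), 'rotation': array([-0.44534135, -0.18233248,  0.34223441,  0.80703256])}
side {'fovy': 50.312278790715474, 'cx': 327.615018483894, 'cy': 235.20622372120278, 'xyz': array([ 0.36491039, -0.69430687,  0.48389971]), 'rotation': array([ 0.85914725,  0.48986166, -0.08422877, -0.12168427])}
{'fovy': 58.62439656102129, 'cx': 315.99317813781875, 'cy': 229.19838022893902, 'xyz': array([ 0.29971951, -0.6111994 ,  0.38383961]), 'rotation': array([ 0.80618023, -0.11751764,  0.08420384, -0.57373579])}
0.0188 [-5.72246378e-04  9.86184290e-01  1.65650841e-01 -1.36284577e-04] 0.1
```

View pics/scene0.png

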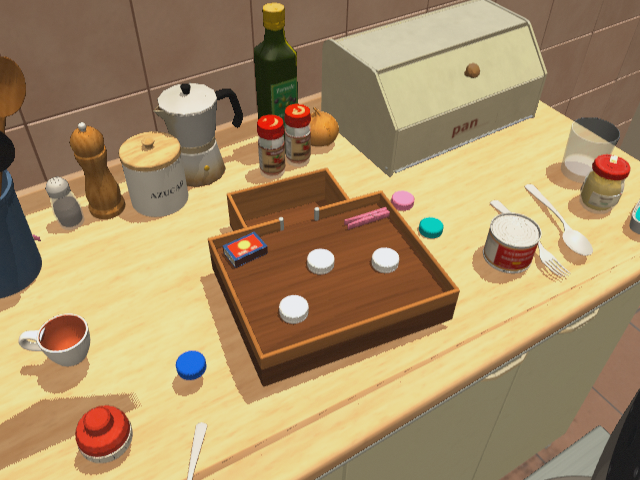

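View pics/side0.png

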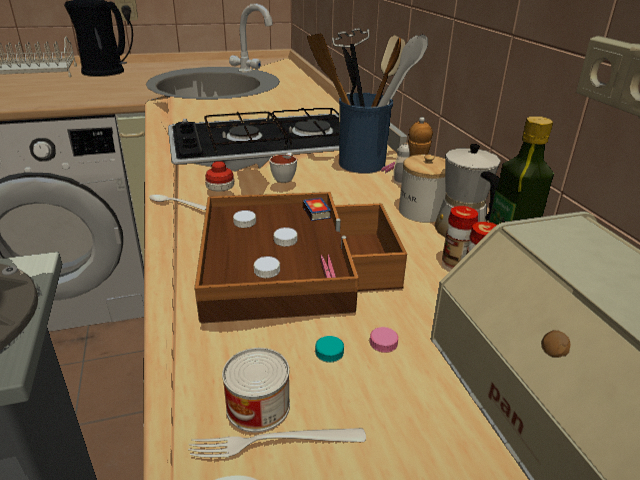

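The scene view shows the tray with white caps near (293,308), (320,261), (385,260). The posts are near (281,224) and (317,214), the matchbox (245,249) and the peg (367,217). The side view shows the caps near (245,218), (286,237), (266,267). Next I'll enlarge both views for precise pixels.

```bash
python3 - <<'E'
import cv2
a=cv2.imread("pics/scene0.png")[165:385,200:465]; b=cv2.imread("pics/side0.png")[185:325,190:410]
cv2.imwrite("pics/ca.png",cv2.resize(a,None,fx=2.7,fy=2.7,interpolation=cv2.INTER_CUBIC))
cv2.imwrite("pics/cb.png",cv2.resize(b,None,fx=3.6,fy=3.6,interpolation=cv2.INTER_CUBIC))
E
```

```text
(no output)
```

View pics/ca.png

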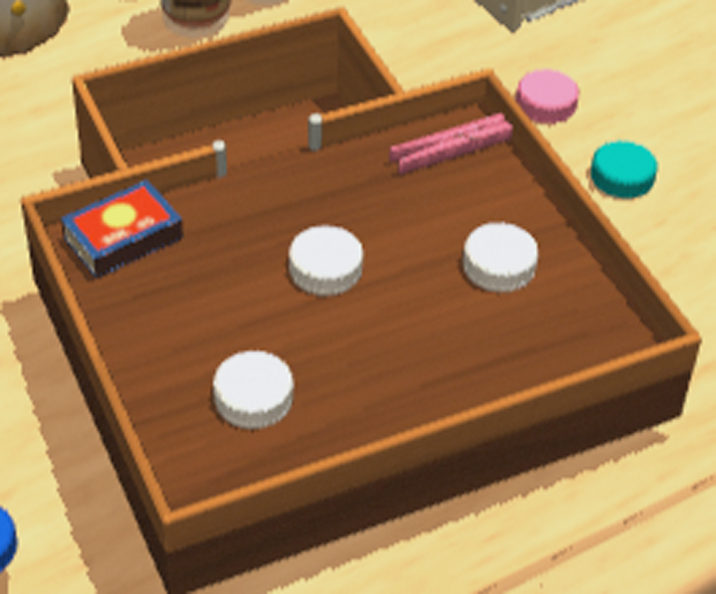

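View pics/cb.png

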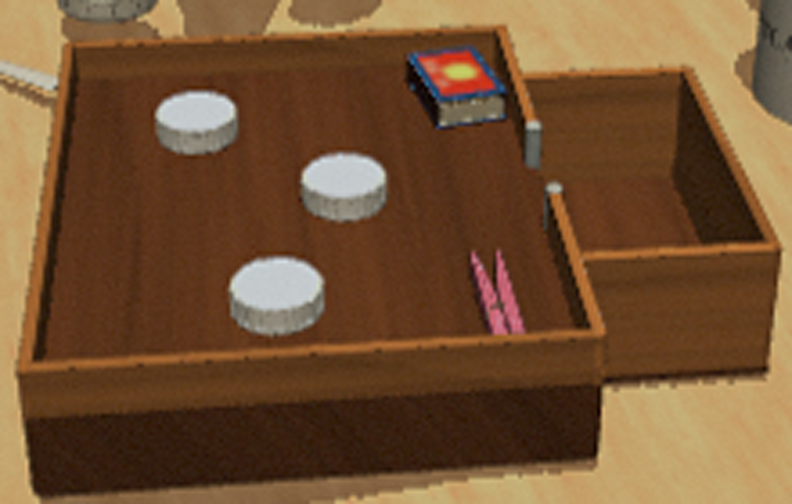

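The scene crop puts the cap tops at (253,382), (326,254) and (500,250), and the rim corners at (24,201), (491,71), (166,521), (699,340). The side crop puts the cap tops at (197,115), (344,180) and (277,288), and the rim corners at (503,28), (66,44), (20,374), (602,335). Triangulating from these.

```bash
cat > h.py <<'E'
from workcell import env
import numpy as np
from scipy.spatial.transform import Rotation as R
from scipy.optimize import least_squares
def ray(m,uv):
    f=240/np.tan(np.radians(m["fovy"]/2)); q=m["rotation"]
    d=np.array([(uv[0]-m["cx"])/f,-(uv[1]-m["cy"])/f,-1])
    d=R.from_quat([q[1],q[2],q[3],q[0]]).apply(d); return m["xyz"],d/np.linalg.norm(d)
def tri(a,b):
    A=np.zeros((3,3));v=np.zeros(3)
    for o,d in(a,b):
        P=np.eye(3)-np.outer(d,d);A+=P;v+=P@o
    p=np.linalg.solve(A,v); return p,max(np.linalg.norm((np.eye(3)-np.outer(d,d))@(p-o)) for o,d in(a,b))
def onz(r,z): o,d=r; return o+d*(z-o[2])/d[2]
E
python3 - <<'E'
from h import *
S=dict(FL=(24,201),FR=(491,71),NL=(166,521),NR=(699,340),SL=(75,79),SR=(342,11),PL=(219,146),PR=(315,119),cL=(253,382),cM=(326,254),cR=(500,250))
D=dict(FL=(503,28),FR=(602,335),NL=(66,44),NR=(20,374),SL=(688,68),SR=(778,248),PL=(534,125),PR=(554,188),cL=(197,115),cM=(344,180),cR=(277,288))
T=dict(FL=(.11,.141),FR=(.11,-.141),NL=(-.116,.141),NR=(-.116,-.141),SL=(.196,.086),SR=(.196,-.086),PL=(.107,.029),PR=(.107,-.029))
ms,md=env.camera_model("scene"),env.camera_model("side"); P={}
for k in S:
    a=ray(ms,np.array(S[k])/2.7+(200,165)); b=ray(md,np.array(D[k])/3.6+(190,185))
    p,e=tri(a,b); z=.064 if k[0]=='c' else .07
    P[k]=p[:2]; print(k,p.round(4),round(e,4),onz(a,z)[:2].round(4),onz(b,z)[:2].round(4))
w=lambda t,q:t[:2]+np.array([[np.cos(t[2]),-np.sin(t[2])],[np.sin(t[2]),np.cos(t[2])]])@q
s=least_squares(lambda t:np.concatenate([w(t,np.array(T[k]))-P[k] for k in T]),[.5,0,0]); print(s.x,(s.fun.reshape(-1,2)*1e3).round(1).tolist())
c,sn=np.cos(s.x[2]),np.sin(s.x[2])
for k in('cL','cM','cR'): print(k,np.array([[c,sn],[-sn,c]])@(P[k]-s.x[:2]))
E
```

```text
FL [0.6316 0.1321 0.0664] 0.0008 [0.6269 0.1334] [0.6303 0.1262]
FR [ 0.5868 -0.144   0.0674] 0.001 [ 0.5829 -0.1416] [ 0.5865 -0.1465]
NL [0.4112 0.1672 0.067 ] 0.0005 [0.4087 0.1681] [0.4113 0.1615]
NR [ 0.3669 -0.1082  0.0654] 0.0005 [ 0.3636 -0.1048] [ 0.3674 -0.1143]
SL [0.7076 0.0638 0.0671] 0.0011 [0.7026 0.0654] [0.7066 0.06  ]
SR [ 0.6811 -0.1023  0.0665] 0.0014 [ 0.6753 -0.0991] [ 0.6801 -0.1058]
PL [0.6129 0.0231 0.0688] 0.0012 [0.61   0.0241] [0.6135 0.0225]
PR [ 0.6038 -0.0339  0.0686] 0.001 [ 0.6011 -0.0327] [ 0.6041 -0.035 ]
cL [0.4648 0.09   0.0594] 0.0005 [0.4609 0.0919] [0.4642 0.0821]
cM [0.5194 0.0128 0.0589] 0.0006 [0.5145 0.0156] [0.5182 0.005 ]
cR [ 0.4732 -0.0663  0.0591] 0.0004 [ 0.4691 -0.063 ] [ 0.4723 -0.0731]
[ 0.50191427  0.01148858 -0.15915342] [[1.3, 1.2], [1.4, -1.1], [-1.5, 1.9], [-1.8, -1.1], [1.5, 1.6], [0.7, -2.2], [-0.7, 0.0], [-0.9, -0.2]]
cL [-0.04904     0.07162462]
cM [0.01706094 0.00403903]
cR [-0.01606779 -0.0813195 ]
```

```bash
cat >> h.py <<'E'
T=np.array([.50191,.01149]); YAW=-.15915; DECK=.05
def t2w(p): c,s=np.cos(YAW),np.sin(YAW); return T+np.array([[c,-s],[s,c]])@np.asarray(p,float)
def quat(a):  # tool down, tool x at tray angle a (flipped by half turn if nearer)
    best=None; q0=env.get_joint_pos()
    a+=YAW; X=np.array([np.cos(a),np.sin(a),0]); Z=np.array([0,0,-1.])
    q=R.from_matrix(np.array([X,np.cross(Z,X),Z]).T).as_quat(); return np.r_[q[3],q[:3]]
def P3(p,h): return np.r_[t2w(p),DECK+h]
LEAD=.0241  # TCP to cap centre when cradled by the 20 mm fork
def push(c,g,extra=0.,h=.004,v=.07,back=.016,up=.08):
    """cradle cap at tray c and push it so that its centre reaches tray g"""
    c,g=np.array(c),np.array(g); d=(g-c)/np.linalg.norm(g-c); q=quat(np.arctan2(d[1],d[0]))
    s=c-d*(LEAD+back); e=g-d*LEAD
    env.reach(P3(s,up),q); env.servo_line(P3(s,h),velocity=.12)
    hit=env.servo_line(P3(e,h),velocity=v,until_force=15)
    print("hit",hit,env.get_position()-P3(e,h),env.get_wrist_force().round(1),env.get_time())
    env.servo_line(P3(e-d*.01,h),velocity=.1); env.servo_line(P3(e-d*.01,up),velocity=.2)
E
python3 - <<'E'
from h import *
ms,md=env.camera_model("scene"),env.camera_model("side")
print("box",tri(ray(ms,(388,166)),ray(md,(437,335))))
for n,p,a in(("M",(-.02,.004),0),("L",(-.082,.095),-.6),("R",(-.044,-.111),.82),("G",(.08,0),0)):
    for h in(.004,.08): print(n,h,P3(p,h).round(3),[None if r is None else np.round(r,2) for r in[env.solve_ik(P3(p,h),quat(a+k)) for k in(0,np.pi)]])
q=env.get_tool_rot()
for p in((.22,-.638,.36),(.2,-.45,.36),(.45,-.1,.33)): print(p,env.solve_ik(np.array(p),q))
E
```

```text
box (array([ 0.6762867 , -0.23182757,  0.01944061]), np.float64(0.0026243490715489766))
M 0.004 [0.483 0.019 0.054] [array([ 0.2 ,  0.35, -0.43,  2.14,  0.23,  0.69, -2.12]), array([ 0.49,  0.43, -0.79,  2.12,  0.44,  0.76,  0.83])]
M 0.08 [0.483 0.019 0.13 ] [array([ 0.26,  0.24, -0.49,  2.08,  0.15,  0.86, -2.04]), array([ 0.54,  0.3 , -0.82,  2.06,  0.28,  0.89,  0.98])]
L 0.004 [0.436 0.118 0.054] [array([-1.1 ,  0.39,  0.83,  2.26, -0.47,  0.67, -2.25]), array([ 0.53,  0.52, -1.13,  2.18,  0.65,  0.84, -0.2 ])]
L 0.08 [0.436 0.118 0.13 ] [array([-1.3 ,  0.25,  1.04,  2.21, -0.3 ,  0.83, -2.4 ]), array([ 0.52,  0.31, -1.05,  2.12,  0.34,  0.9 ,  0.09])]
R 0.004 [ 0.441 -0.091  0.054] [array([ 0.38,  0.3 , -0.36,  2.21,  0.17,  0.66, -1.02]), array([ 0.93,  0.46, -1.02,  2.18,  0.57,  0.79,  1.77])]
R 0.08 [ 0.441 -0.091  0.13 ] [array([ 0.43,  0.18, -0.4 ,  2.15,  0.09,  0.83, -0.94]), array([ 0.97,  0.29, -1.02,  2.12,  0.32,  0.89,  1.99])]
G 0.004 [ 0.581 -0.001  0.054] [array([ 0.11,  0.47, -0.28,  1.93,  0.18,  0.77, -2.  ]), array([ 0.41,  0.54, -0.66,  1.91,  0.44,  0.84,  0.93])]
G 0.08 [ 0.581 -0.001  0.13 ] [array([ 0.17,  0.37, -0.34,  1.88,  0.15,  0.92, -1.98]), array([ 0.44,  0.44, -0.69,  1.86,  0.33,  0.96,  1.01])]
(0.22, -0.638, 0.36) [ 1.07843253  0.3403173   0.08990494  1.39943732 -0.03040199  1.4043619
 -0.06968028]
(0.2, -0.45, 0.36) [ 9.74927920e-01  1.26769438e-02  4.75423303e-02  1.78924588e+00
 -7.97043108e-04  1.34084784e+00 -2.15311496e-01]
(0.45, -0.1, 0.33) [ 0.45378691 -0.00963165 -0.36692749  1.87411887 -0.00469617  1.27701807
 -1.14972338]
```

```bash
python3 - <<'E'
s=open("h.py").read()
s=s.replace("q=quat(np.arctan2(d[1],d[0]))\n    s=c-d*(LEAD+back); e=g-d*LEAD","s=c-d*(LEAD+back); e=g-d*LEAD; q=pick(s,np.arctan2(d[1],d[0]),up)")
s=s.replace("def push","""def pick(s,a,up):
    o=[(np.abs(j-env.get_joint_pos()).max(),tuple(q)) for q in(quat(a),quat(a+np.pi)) if (j:=env.solve_ik(P3(s,up),q)) is not None]
    return np.array(min(o)[1])
def push""")
s=s.replace("    best=None; q0=env.get_joint_pos()\n","").replace(" (flipped by half turn if nearer)","").replace("extra=0.,","")
open("h.py","w").write(s)
E
python3 - <<'E'
from h import *
import cv2
q=env.get_tool_rot()
env.reach(np.array([.2,-.45,.36]),q); env.reach(np.array([.45,-.1,.33]),q)
env.grip(.02)
c=(.017,.004); s=np.array([-.025,.004])
env.reach(P3(s,.06),pick(s,0,.06)); print(env.servo_line(P3(s,.012),velocity=.12),env.servo_line(P3(s,-.006),velocity=.03,until_force=4))
print("touch",env.get_position(),env.get_wrist_force(),env.get_gripper_width(),env.get_time())
env.servo_line(P3(s,.004),velocity=.05)
w=env.camera("wrist"); cv2.imwrite("pics/w1.png",w[:,:,::-1])
d=env.camera("side"); cv2.imwrite("pics/s1.png",cv2.resize(d[185:325,190:410,::-1],None,fx=3.6,fy=3.6))
E
```

```text
False True
touch [0.47823664 0.01926469 0.05019737] [-4.91721371 -0.95724673 16.02327081] 0.019853678085316906 5.85
```

View pics/w1.png

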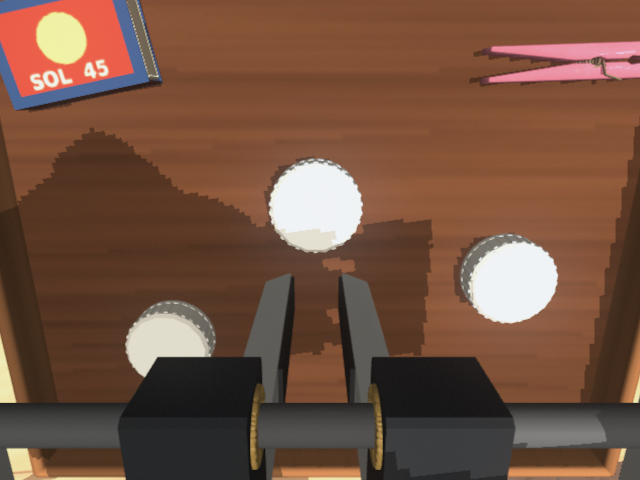

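View pics/s1.png

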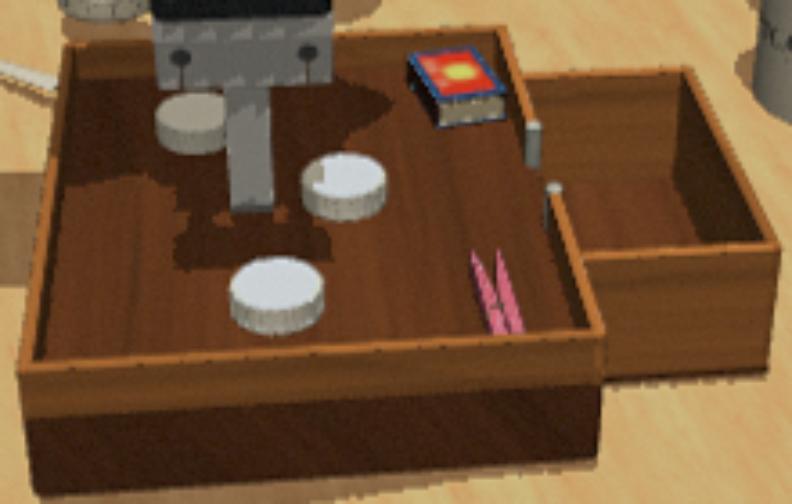

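Deck contact is at z = 0.050. In the wrist view the middle cap (316,205) is centred ahead of the fork (about 317), so the estimates agree. Next I'll push it halfway and check the gate from the wrist camera.

```bash
python3 - <<'E'
from h import *
import cv2
print(env.servo_line(P3((.06-LEAD,.002),.004),velocity=.08,until_force=15),env.get_wrist_force())
m=env.camera_model("wrist"); w=env.camera("wrist"); cv2.imwrite("pics/w2.png",w[:,:,::-1]); 
import pickle; pickle.dump(m,open("m2.pkl","wb")); print(env.get_position(),env.get_time())
E
```

```text
False [ 0.0597116  -0.20182273 -0.36280146]
[0.53719207 0.00786561 0.05397516] 7.1583
```

View pics/w2.png

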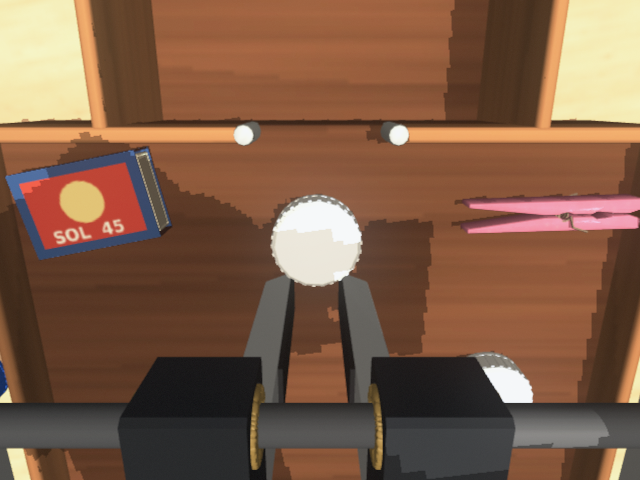

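The wrist view shows the post tops at (244,134) and (399,134) and the cradled cap centred at (316,241), well seated. Converting these to tray coordinates.

```bash
python3 - <<'E'
from h import *
import pickle; m=pickle.load(open("m2.pkl","rb"))
c,s=np.cos(YAW),np.sin(YAW)
for n,u,z in(("PL",(244,134),.071),("PR",(399,134),.071),("cap",(316,241),.064)):
    p=onz(ray(m,u),z)[:2]; print(n,p,np.array([[c,s],[-s,c]])@(p-T))
E
```

```text
PL [0.61288676 0.02197591] [0.10791248 0.02794088]
PR [ 0.60382794 -0.03474553] [ 0.10795729 -0.02949937]
cap [0.56520613 0.00256851] [0.06391008 0.00122236]
```

```bash
sed -i 's/^LEAD=.0241/LEAD=.0275/' h.py; python3 - <<'E'
from h import *
import cv2
print(env.servo_line(P3((.095,-.0006),.004),velocity=.07,until_force=15),env.get_wrist_force())
env.servo_line(P3((.08,-.0006),.004),velocity=.1); env.servo_line(P3((.07,-.0006),.08),velocity=.2)
push((-.049,.0716),(.045,-.0006))
m=env.camera("side"); a=cv2.resize(m[185:325,190:410,::-1],None,fx=3.6,fy=3.6); cv2.imwrite("pics/s2.png",a)
E
```

```text
False [-0.52588229  0.05972265  0.12610848]
hit False [-1.52582829e-04  2.48676857e-04  1.41029904e-06] [-0.3 -0.7  1.4] 13.5333
```

View pics/s2.png

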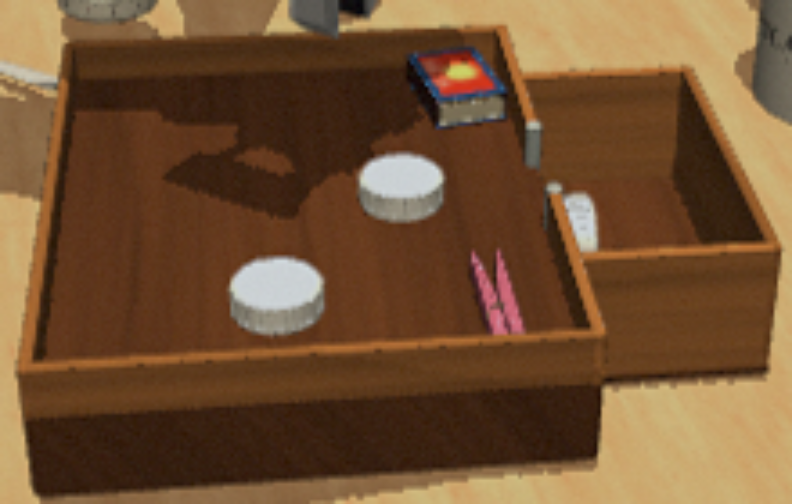

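The first cap is down in the slot, leaning on edge at (582,222). The left cap now sits at (401,180) in this crop, short of the gate.

```bash
python3 - <<'E'
from h import *
import cv2
md=env.camera_model("side"); p=onz(ray(md,np.array((401,180))/3.6+(190,185)),.064)[:2]+(.0012,.0075)
c,s=np.cos(YAW),np.sin(YAW); p=np.array([[c,s],[-s,c]])@(p-T); print(p)
push((p[0],-.0006),(.095+LEAD,-.0006))
push((-.016,-.0813),(.045,-.0006))
a=cv2.resize(env.camera("side")[185:325,190:410,::-1],None,fx=3.6,fy=3.6); cv2.imwrite("pics/s3.png",a)
E
```

```text
[0.04257724 0.001385  ]
hit False [-3.16591193e-04  8.05383962e-05  3.35662787e-05] [-0.3  0.4 -0.9] 17.3417
hit False [-1.84730977e-04 -2.52772953e-04  1.74623061e-05] [0.5 0.6 0.7] 21.7167
```

View pics/s3.png

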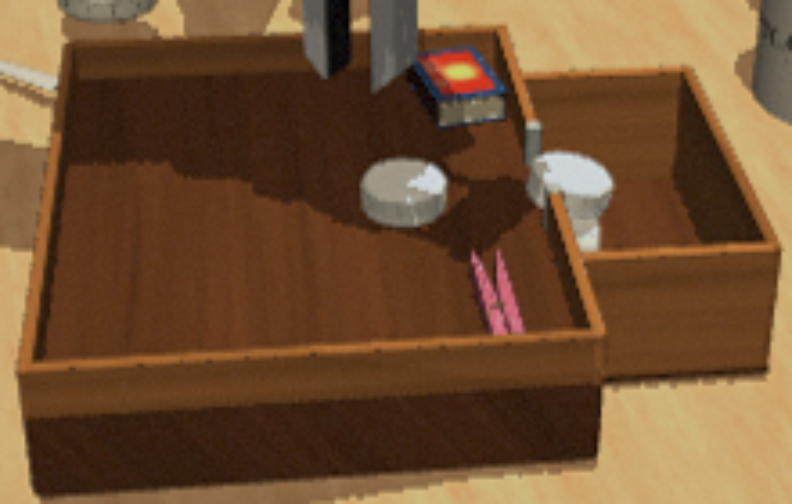

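The second cap is hung up in the gate at (570,180), resting on the upright first cap. The third cap waits at (403,188). I'll lower the shut fingers between them and push the second cap further, after checking clearance to the oil bottle.

```bash
python3 - <<'E'
from h import *
ms,md=env.camera_model("scene"),env.camera_model("side")
c,s=np.cos(YAW),np.sin(YAW)
for n,a,b in(("bottle",(273,8),(538,122)),("jar",(270,123),(463,212)),("jar2",(297,112),(486,228))):
    p,e=tri(ray(ms,a),ray(md,b)); print(n,p,e,np.array([[c,s],[-s,c]])@(p[:2]-T))
p=onz(ray(md,np.array((403,184))/3.6+(190,185)),.064)[:2]+(.0012,.0075); print("cap3",np.array([[c,s],[-s,c]])@(p-T))
for k in(0,np.pi): print([env.solve_ik(P3((x,-.0006),h),quat(k)) is not None for x,h in((.081,.08),(.081,.006),(.13,.006))])
E
```

```text
bottle [ 0.85814228 -0.11180428  0.2650804 ] 0.00013313822819935341 [ 0.37126989 -0.0652808 ]
jar [ 0.79537301 -0.06277014  0.10394957] 0.0010337075254883649 [ 0.301523   -0.02681393]
jar2 [ 0.80194828 -0.1192947   0.10376841] 0.0018143629074202482 [ 0.31697313 -0.08158212]
cap3 [ 0.04314152 -0.00222895]
[True, True, True]
[True, True, True]
```

```bash
python3 - <<'E'
from h import *
import cv2
y=-.0007; s=np.array([.081,y])
env.reach(P3(s,.09),pick(s,0,.09)); env.grip(0.0)
print(env.servo_line(P3(s,.006),velocity=.1,until_force=6), env.get_position()[2])
print(env.servo_line(P3((.13,y),.006),velocity=.06,until_force=15),env.get_wrist_force().round(1),(env.get_position()[:2]-t2w((.13,y))).round(4))
env.servo_line(P3((.125,y),.09),velocity=.15); s=np.array([-.03,.0])
env.reach(P3(s,.09),pick(s,0,.09))
a=cv2.resize(env.camera("side")[185:325,190:410,::-1],None,fx=3.6,fy=3.6); cv2.imwrite("pics/s4.png",a);print(env.get_time())
E
```

```text
False 0.05649751026124092
False [-0.3  0.4 -0.3] [-0.0003  0.    ]
27.3
```

View pics/s4.png

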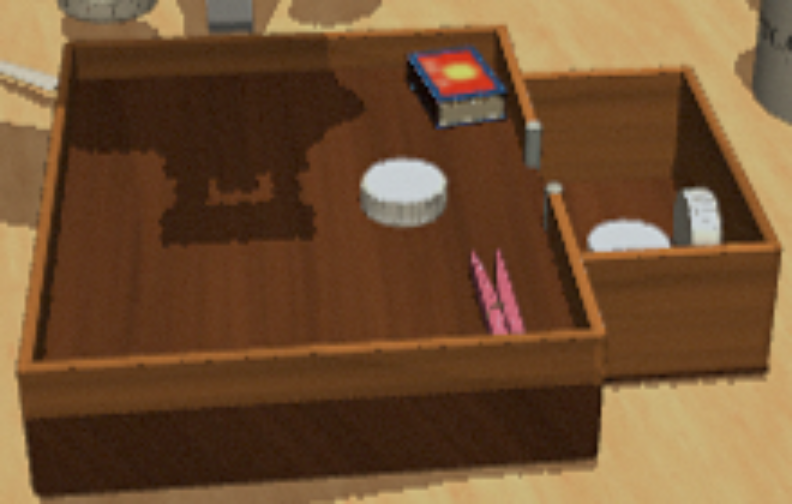

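Both caps are down in the slot: one flat at (628,240), one upright at (700,218). The third is at (403,188) on the deck, and the peg and matchbox haven't moved. That was my tenth picture, so I'll check the last push with image code.

```bash
python3 - <<'E'
from h import *
import cv2
y=-.0007
env.grip(.02); push((.043,-.0015),(.095+LEAD,y))
s=np.array([.07,y]); env.reach(P3(s,.08),pick(s,0,.08)); env.grip(0.)
env.servo_line(P3(s,.006),velocity=.15,until_force=6)
print(env.servo_line(P3((.13,y),.006),velocity=.06,until_force=15))
env.servo_line(P3((.125,y),.09),velocity=.15); s=np.array([-.07,.0])
env.reach(P3(s,.15),pick(s,0,.15)); env.sleep(.3)
m=env.camera_model("side"); c,sn=np.cos(YAW),np.sin(YAW)
for n in("side","scene"):
    im=env.camera(n); cv2.imwrite(f"pics/{n}5.png",im[:,:,::-1]); m=env.camera_model(n)
    h=cv2.cvtColor(im,cv2.COLOR_RGB2HSV); w=((h[...,1]<50)&(h[...,2]>110)).astype(np.uint8)
    k,_,st,ce=cv2.connectedComponentsWithStats(w)
    for i in range(1,k):
        for z in(.02,.057):
            p=np.array([[c,sn],[-sn,c]])@(onz(ray(m,ce[i]),z)[:2]-T)
            if st[i,4]>15 and -.13<p[0]<.21 and abs(p[1])<.15: print(n,ce[i].round(),st[i].tolist(),z,p.round(3))
print(env.get_time())
E
```

```text
hit False [-2.86359695e-04  1.09710247e-04  3.68459311e-05] [-0.4 -0.5 -0. ] 30.375
True
side [357. 247.] [341, 233, 35, 22, 271] 0.02 [0.142 0.02 ]
side [357. 247.] [341, 233, 35, 22, 271] 0.057 [ 0.129 -0.039]
side [385. 245.] [380, 237, 10, 16, 124] 0.02 [0.192 0.022]
side [385. 245.] [380, 237, 10, 16, 124] 0.057 [ 0.174 -0.037]
scene [304. 177.] [296, 166, 14, 27, 222] 0.057 [ 0.199 -0.046]
scene [366. 198.] [361, 172, 13, 56, 422] 0.02 [ 0.151 -0.138]
scene [366. 198.] [361, 172, 13, 56, 422] 0.057 [ 0.113 -0.117]
scene [355. 201.] [350, 175, 12, 54, 442] 0.02 [ 0.151 -0.118]
scene [355. 201.] [350, 175, 12, 54, 442] 0.057 [ 0.113 -0.097]
scene [286. 210.] [270, 194, 38, 36, 704] 0.02 [ 0.173 -0.004]
scene [286. 210.] [270, 194, 38, 36, 704] 0.057 [0.134 0.01 ]
scene [317. 212.] [315, 207, 4, 13, 31] 0.02 [ 0.151 -0.048]
scene [317. 212.] [315, 207, 4, 13, 31] 0.057 [ 0.113 -0.032]
35.175
```

```bash
python3 - <<'E'
import cv2,numpy as np
for n,r,c in(("side",(216,258),(333,396)),("scene",(165,235),(262,325))):
    im=cv2.imread(f"pics/{n}5.png"); h=cv2.cvtColor(im,cv2.COLOR_BGR2HSV)
    for y in range(*r): print(y,"".join((" .:-=+*#%@"[min(9,h[y,x,2]//26)] if h[y,x,1]<70 else ' ') for x in range(*c)))
E
```

```text
216                                                                
217                                                                
218                                                                
219     ##*                                                        
220    +***                                                        
221    :---                                                        
222    --=-                                                        
223    :-=-                                                        
224    ----                                                        
225    ----                                                        
226    ----                                                        
227    ----                                                        
228    ----                                                        
229    ----                                                        
230    ----                                                        
231       :                                                        
232         
[... 5751 characters left out ...]
                
224                    ===*%##%@@%+=                               
225                    ===%###%##                                  
226                    ===#***#                                    
227                    ===                                         
228                    ===                                         
229                    ===                                         
230                                                                
231                                                                
232                                                                
233                                                                
234
```

```bash
python3 - <<'E'
from h import *
c,s=np.cos(YAW),np.sin(YAW); Rt=np.array([[c,s,0],[-s,c,0],[0,0,1]])
def at(n,u,y):
    o,d=ray(env.camera_model(n),u); o=Rt@(o-np.r_[T,0]); d=Rt@d; return (o+d*(y-o[1])/d[1]).round(3)
for y in(-.019,0,.019):
    print(y,[at("side",u,y).tolist() for u in((349,232),(342,235),(352,239),(354,247),(353,254))])
def atx(u,x):
    o,d=ray(env.camera_model("scene"),u); o=Rt@(o-np.r_[T,0]); d=Rt@d; return (o+d*(x-o[0])/d[0]).round(3)
for u in((281,212),(295,213),(308,217),(310,217),(279,217),(291,226)): print(u,[atx(u,x).tolist() for x in(.11,.12,.13)])
E
```

```text
-0.019 [[0.118, -0.019, 0.073], [0.107, -0.019, 0.068], [0.124, -0.019, 0.059], [0.128, -0.019, 0.044], [0.127, -0.019, 0.03]]
0 [[0.122, 0.0, 0.062], [0.111, 0.0, 0.057], [0.128, 0.0, 0.048], [0.132, 0.0, 0.032], [0.131, 0.0, 0.018]]
0.019 [[0.126, 0.019, 0.051], [0.114, 0.019, 0.045], [0.132, 0.019, 0.036], [0.136, 0.019, 0.02], [0.135, 0.019, 0.006]]
(281, 212) [[0.11, 0.027, 0.079], [0.12, 0.024, 0.07], [0.13, 0.02, 0.06]]
(295, 213) [[0.11, 0.005, 0.069], [0.12, 0.001, 0.06], [0.13, -0.003, 0.05]]
(308, 217) [[0.11, -0.016, 0.054], [0.12, -0.02, 0.044], [0.13, -0.024, 0.034]]
(310, 217) [[0.11, -0.019, 0.053], [0.12, -0.023, 0.043], [0.13, -0.028, 0.033]]
(279, 217) [[0.11, 0.031, 0.07], [0.12, 0.027, 0.061], [0.13, 0.024, 0.051]]
(291, 226) [[0.11, 0.012, 0.045], [0.12, 0.008, 0.035], [0.13, 0.005, 0.025]]
```

The third cap leans in the slot mouth, with its top edge at about z 60 mm and its centre near 42 mm. That's marginal, so I'll press it down gently with the shut fingertips and recheck.

```bash
python3 - <<'E'
from h import *
import cv2
s=np.array([.126,-.0007])
env.reach(P3(s,.08),pick(s,0,.08)); env.servo_line(P3(s,.03),velocity=.15)
print(env.servo_line(P3(s,-.012),velocity=.04,until_force=8),env.get_position()[2],env.get_wrist_force().round(1))
env.servo_line(P3(s,.09),velocity=.15); s=np.array([-.07,.0])
env.reach(P3(s,.15),pick(s,0,.15)); env.sleep(.3)
for n,r,c in(("side",(228,258),(333,396)),("scene",(190,232),(262,325))):
    im=env.camera(n)[:,:,::-1]; cv2.imwrite(f"pics/{n}6.png",im); h=cv2.cvtColor(im,cv2.COLOR_BGR2HSV)
    for y in range(*r): print(y,"".join((" .:-=+*#%@"[min(9,h[y,x,2]//26)] if h[y,x,1]<70 else ' ') for x in range(*c)))
print(env.get_time())
E
```

```text
True 0.05665909555028499 [-3.   0.1 12.3]
228    ----                                                        
229    ----                                                        
230    ----                                                        
231       :                                                        
232               +                                                
233            +**##                                               
234         +*##%##%*                                              
235         #%#*###%%+                                             
236         +#**#%#%%*                                             
237         -****##%%*                             =-=+++-         
238         := * *+##%+                           -##%%##*+        
239         :    +%##%*                          -:#%######-       
240         :    +%#%%*                          -:-##*##***       
241         -     %%#%%                          :::#%#####%-      
242         :     #%%%%                          --:+##%####-      
243         :     +##%%*              
[... 3145 characters left out ...]
            
222                   ===+%##%@@@@@@%%*++==                        
223                   ====###%@@@@%%*+==                           
224                    ===*%##%@@%+=                               
225                    ===%##%%##                                  
226                    ===#***#                                    
227                    ===                                         
228                    ===                                         
229                    ===                                         
230                                                                
231                                                                
39.0833
```

The cap didn't move under a 12 N press, and fingertip contact came at z = 57 mm. It rests on the flat cap (top at 22 mm), which puts its centre at about z 0.04, x 0.124: inside the slot, below the deck and stable. Handing in.

```bash
python3 - <<'E'
from workcell import env
import cv2,numpy as np
a,b=cv2.imread("pics/scene0.png"),cv2.imread("pics/scene6.png")
for n,(y0,y1,x0,x1) in dict(match=(228,270,218,272),peg=(204,232,342,392)).items():
    f=lambda i:np.argwhere(cv2.inRange(cv2.cvtColor(i[y0:y1,x0:x1],cv2.COLOR_BGR2HSV),(0,150,170),(8,255,255) if n=="match" else (0,0,0))>0 if n=="match" else (cv2.cvtColor(i[y0:y1,x0:x1],cv2.COLOR_BGR2HSV)[...,0]>155)).mean(0)
    print(n,f(a),f(b))
print(env.finish_job())
E
```

```text
match [16.93495935 26.13821138] [16.80508475 26.13135593]
peg [13.41387025 24.84116331] [10.9826087  32.93913043]
the job is handed in; nothing more can be done
None
```

I handed the job in with all three caps in the slot by my measurements. The third leans on another cap with its centre at about z 0.04 m, under the 0.05 m limit. The matchbox did not move, but my last automatic check on the peg was inconclusive: its colour blob shifted about 8 pixels, possibly because the arm or its shadow covered part of it. The peg was in place in the last picture I viewed, and the hand-in returned no verdict.

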